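Lock the swing-out tray on its pivot with the linch pin

TASK

Take the linch pin off the bamboo coaster and push it through the cross hole near the top of the tray's pivot stud until its square head is fully home against the stud, without forcing it. Then swing its sprung wire loop over the stud's end until it snaps fully shut round the stud, and let go. Leave the tray, cups, tumbler and scoop where they are.

Things in the scene. Friction and masses are not known exactly. Their poses are not given: they have to be found in the camera images.
- linch_pin: Loose steel linch pin, about 120 g, lying on the coaster. Origin on the pin's axis at the shoulder (the head's front face); +x runs along the pin to its tip, +z is up. Round shank 9 mm thick from x = 0 to 37 mm, its last 6 mm tapering to 5.2 mm. Square head from x = -28 to 0 mm.
- head (a point): Middle of the pin's square steel head, 14 mm behind the shoulder: 28 mm long (x), 18 mm wide (y), 18 mm high (z); axes as the pin's. It lies flat on the coaster and is the part to grip, across y. A narrower lug (12 mm) behind it reaches 41 mm behind the shoulder.
- loop_hinge (a point): Hinge of the wire loop, on the pin's axis in the lug, 35 mm behind the shoulder; the hinge runs along the pin's y. The loop's two legs start 11 mm to either side.
- loop (a joint): Swing of the wire loop about its hinge. 0 = open, as found: leaning back and up behind the head, 2.25 rad (129 degrees) from the tip's direction. It grows as the loop swings up over the head and forward; 2.25 = shut, lying along the pin round its tip. Dead point near 1.45: before it the loop springs back open, beyond it it snaps shut and stays. About 1.5 N at its end takes it over.
- loop_end (a point): Middle of the loop's far end, 76 mm from its hinge. The loop is 4.4 mm steel wire, rounded, 42 mm wide at its widest, 14 mm wide straight across at the end. Shut, its end lies 41 mm ahead of the shoulder, level with the pin's axis.
- pin_middle (a point): Point on the pin's axis 11 mm ahead of the shoulder; it lies in the middle of the cross hole when the head is home.
- hole (a point): Centre of the cross hole, on the axis of the upright pivot stud, 38 mm above the counter. Its x axis runs along the hole (level, roughly away from the robot), z is up. The hole is 10.2 mm wide and goes right through the fixed round steel stud, 22 mm thick. The pin may go in from either side.
- stud_top (a point): Free upper end of the pivot stud, 52 mm above the counter; the stud stands up through the round eye of the tray's arm (70 mm wide, top 28 mm above the counter). The pin's head clears the eye by 1 mm; its flat underside keeps the pin from rolling. A spring ball in the stud presses on the pin from above (14 N): from 26 mm short of home on it takes 9 to 18 N to push the pin in.
- tap_stand: Fixed steel stand of the purifier tap; origin at the stud's foot, on the counter, axes as those of the hole. A swan-neck tap 245 mm high rises 130 mm along +x and 240 mm along -y from the stud, its spout over the tray. A push of 16 to 22 N brings the pin home; more than 60 N between pin and stand (all contacts summed, the spring ball's too) is forcing it.
- tray_middle (a point): Middle of the white plastic tray (160 x 150 x 34 mm, rim 62 mm above the counter) on its flat steel arm, 225 mm from the stud, roughly along the stand's -y. It swings stiffly about the stud and is to stay where it is.
- coaster: Square bamboo coaster 110 x 110 mm, 10 mm thick, fixed; origin under its middle. The linch pin lies on it.
- cup_stack: Bystander: stack of four cream melamine cups, 78 mm wide, 142 mm high; origin under its middle.
- tumbler: Bystander: glass tumbler, 72 mm wide, 120 mm high; origin under its middle.
- scoop: Bystander: steel scoop lying on the counter, 180 mm long, 30 mm high; origin under the back of its pan, +x to its mouth.
Things that resemble listed ones, but are neither listed nor needed, are in the scene too. Leave any orange look-alike of the linch_pin alone.

How it is judged:
On the way, in this order (a step that is already met when the one before it is completed fails the run):
1. the pin is through the cross hole with its head home against the stud, the loop still open (distance between pin_middle and hole below 0.0015 m and angle between the x axis of linch_pin and the x axis of hole, either way round below 0.15 rad and value of joint loop below 1 rad), for 0.2 s.
2. the loop is swung over the stud's end and shut (value of joint loop above 2.1 rad and distance between pin_middle and hole below 0.003 m), for 0.2 s.
At the end, for the whole second after the job is handed in: The pin sits in the cross hole with its head home (its middle within 3 mm of the hole's centre, its axis within 0.15 rad of the hole's), the loop is shut round the stud (beyond 2.1 rad), and the pin is at rest and released (all of step 2 and angle between the x axis of linch_pin and the x axis of hole, either way round below 0.15 rad and linear speed of linch_pin below 0.02 m/s); the robot touches nothing.
It fails at once if the pin is forced: more than 60 N between it and the stand, all contacts together (contact force between linch_pin and tap_stand above 60 N).
It fails at once if the robot strikes the stand with more than 15 N (contact force between any of the fingers, the arm and tap_stand above 15 N).
It fails at once if the tray is swung more than 4 cm from where it was (distance of tray_middle from where it was at the start of the episode above 0.04 m).
It fails at once if a cup, the tumbler or the scoop is shifted more than 3 cm or tipped (distance of any of cup_stack, tumbler, scoop from where it was at the start of the episode above 0.03 m or angle between any of cup_stack, tumbler's own z axis and vertical above 0.4 rad).
It also fails if it takes over 67 s, if anything falls off the work surface, if the arm or the gripper's body presses on something with over 40 N, if the wrist force passes 120 N, or if a joint passes its speed limit or range.

ROBOT

A 6-joint arm with a two-finger parallel gripper is mounted at the origin on the work surface. World frame = base frame: x ahead of the robot, y to its left, z up, the work surface at z = 0. Lengths are in m, angles in rad, forces in N, time in s.
With the tool pointing down it reaches from about 0.25 to 0.775 m from the base axis. Payload 4 kg.
Tool frame: the origin (TCP) lies on the centre line of the jaws, within the pads' length; the fingertips stand 25 mm ahead of it and the grasp point (between the pads) lies 6 mm ahead of it; z points along the fingers, y is the line along which they close (so a half turn about z gives the same grasp; the last joint's range is limited). The gripper opens to 94 mm and grips with 3 to 60 N. Pads are 16 mm wide; open, the fingers measure 119 mm over their backs; the gripper's body (75 mm by 177 mm) begins 78 mm behind the grasp point.
Start: joints at [-1.377, 0.087, 1.371, -0, 1.684, -0.103], TCP at [0.161, -0.526, 0.204] pointing down, gripper open.
Joint ranges: [-3.1, 3.1], [-0.76, 2.03], [0.27, 2.55], [-1.08, 4.22], [0.17, 2.65], [-2.57, 2.57]. Speed limits (rad/s): [2.79, 2.79, 3.14, 3.14, 3.14, 3.14].

INTERFACE

Orientations are given as [roll, pitch, yaw] about the fixed x, y, z axes, in that order (R = Rz(yaw) Ry(pitch) Rx(roll)).
In Python, from bench import robot, imaging gives the robot as it stands. The module is installed in compiled form; this text tells all that it offers.
- The arm moves only by the tool drive_tool, never from a script. Its argument "series" is a list of rows, each a list of 3 entries, a list of its own where there are three numbers: the finger opening in m, from 0 to 0.094, then the shift along the tool's x, y, z in m, then the turn, a rotation vector about the tool's x, y, z in rad. A call has 1 to 5 rows; each row is the pose to reach, as a shift and turn from the pose commanded when the call began, along the tool's axes at that moment; what a row does not reach only later rows make up. A row lasts 1/8 s, in which the tool goes at most 62.5 mm and 10.7 degrees, less where a joint would pass 70% of its speed; a pose out of reach is approached as far as the arm can. A call with a gripper value outside its range is refused whole. The fingers move at their own pace and stop on an object; the grip force is fixed at half the most. Time passes only in rows, so rows that repeat a pose let the fingers close. It gives the time, the measured TCP pose, the force, the opening and the grip force at its end, in the units of the state.
- robot.get_obs(): the state, without advancing time (a new reading comes with each control period).
- imaging.snapshot(name): name is "side" or "top"; returns the picture (480x640x3 uint8, red, green, blue); there is no depth.
- imaging.get_calibration(name): a dict with "intrinsics" (3x3 intrinsics, pixels), "position" and "rotation" of the camera in the world. Camera axes: x right, y up, looking along -z (the intrinsics and any distortion apply to the point x, -y, -z); pixel columns grow to the right and rows downward; lengths in m; the calibration is good to about 2 mm. A picture is of the moment at which its call begins. get_calibration takes no time and is no camera call.
- robot.close_job(): hands the job in; it is judged then, once.
The state is a dict: "time": time; "joint_positions": joint angles; "qvel": joint speeds; "joint_torque": joint torques, N m; "tool_pos": TCP position; "ee_rot": TCP orientation; "wrist_force": force on the tool from outside, world axes, zero at the start; "wrist_torque": the same for the moment, N m; "width": finger opening in m; "finger_force": force on a finger pad.
Only numpy, scipy, OpenCV 4.12 (cv2) and the standard library are available. Lean on these libraries where they do the work, as an engineer would, in place of code of your own. Each camera call takes 0.05 s, during which the arm holds its last target. There are 200 camera calls.

## Working session

There is one attempt and no reset: what is moved stays moved. The work goes in short steps, Python scripts to look and compute and a tool call to move; the robot and the scene stay as the last step left them, time stands still between calls to the robot, and variables do not carry over. Pictures are saved under pics/ and viewed, at most 10 in all, crops included, and the job is handed in when it is done.

Besides the shell and the picture viewer there is one more tool, called after "Request:" as name([rows], argument=value, ...), one row to a line, values as JSON. drive_tool: Moves the arm, as the interface text tells. Its arguments: {"type":"object","properties":{"series":{"type":"array"}},"required":["series"]}

```bash
mkdir -p pics
cat > h.py <<'E'
import numpy as np, cv2
from bench import robot, imaging
def snap(n,f):
    im=imaging.snapshot(n); cv2.imwrite('pics/'+f,im[:,:,::-1]); return im
def ray(n,u,v):
    c=imaging.get_calibration(n); K=np.array(c['intrinsics'])
    d=np.linalg.inv(K)@[u,v,1]; d=np.array(c['rotation'])@[d[0],-d[1],-d[2]]
    return np.array(c['position']),d/np.linalg.norm(d)
def onz(n,u,v,z):
    p,d=ray(n,u,v); return p+d*(z-p[2])/d[2]
def proj(n,P):
    c=imaging.get_calibration(n); q=np.array(c['rotation']).T@(np.array(P)-c['position'])
    r=np.array(c['intrinsics'])@[q[0],-q[1],-q[2]]; return r[:2]/r[2]
def tri(uv1,uv2,a='top',b='side'):
    p,d=ray(a,*uv1); q,e=ray(b,*uv2)
    s=np.linalg.lstsq(np.c_[d,-e],q-p,rcond=None)[0]
    A=p+s[0]*d;B=q+s[1]*e; return (A+B)/2,np.linalg.norm(A-B)
E
python3 - <<'E'
from h import *
for n in('top','side'):
    snap(n,n+'0.png'); c=imaging.get_calibration(n); print(c)
o=robot.get_obs(); print(o)
E
```

```text
{'intrinsics': array([[591.71725399,   0.        , 323.76713918],
       [  0.        , 591.71725399, 249.45706753],
       [  0.        ,   0.        ,   1.        ]]), 'position': array([0.29764111, 0.0451681 , 1.15333686]), 'rotation': array([ 0.21470602,  0.00501739, -1.62827967])}
{'intrinsics': array([[444.41194152,   0.        , 319.41300451],
       [  0.        , 444.41194152, 237.52856065],
       [  0.        ,   0.        ,   1.        ]]), 'position': array([ 0.39562861, -0.51941598,  0.66876178]), 'rotation': array([ 0.78096399,  0.02081047, -0.2269283 ])}
{'time': 0.1, 'joint_positions': array([-1.37710050e+00,  8.78740676e-02,  1.37206987e+00,  1.74391936e-05,
        1.68361348e+00, -1.03088347e-01]), 'qvel': array([-1.66599387e-03, -1.00174281e-03, -4.23692680e-03,  2.23196489e-03,
        3.65080369e-05, -3.89468043e-04]), 'joint_torque': array([ 1.79269973e-03, -3.41251624e+01, -3.03302050e+01,  7.18844938e-02,
        3.04319803e-02, -9.78022058e-05]), 'tool_pos': array([ 0.16075817, -0.52546858,  0.20334194]), 'ee_rot': array([-3.13964011e+00, -2.19425196e-04,  2.96785906e-01]), 'wrist_force': array([-0.47470065, -0.12735804,  0.36604008]), 'wrist_torque': array([ 0.04644816,  0.01987821, -0.0364894 ]), 'finger_force': 0.0, 'width': 0.09372010158400562}
```

```bash
sed -i "s/np.array(c\['rotation'\])/RM(c)/g; 2a from scipy.spatial.transform import Rotation as R\nRM=lambda c:R.from_euler('xyz',c['rotation']).as_matrix()" h.py; python3 -c "
from h import *
print(ray('top',320,240),ray('side',320,240))"
```

```text
(array([0.29764111, 0.0451681 , 1.15333686]), array([ 0.22891048, -0.00190465, -0.97344561])) (array([ 0.39562861, -0.51941598,  0.66876178]), array([ 0.14429787,  0.68510292, -0.71401129]))
```

View pics/top0.png

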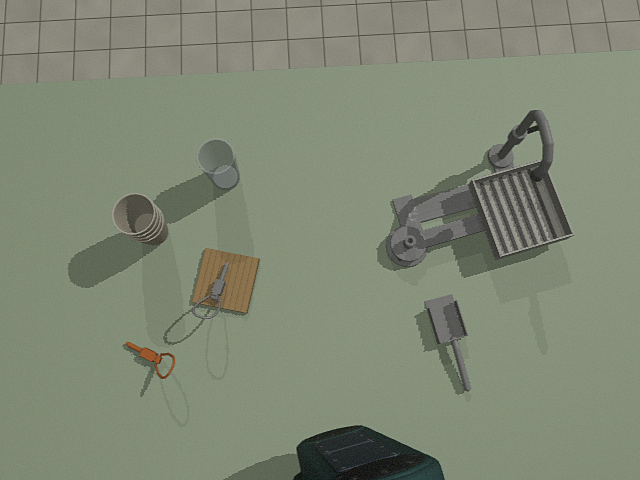

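View pics/side0.png

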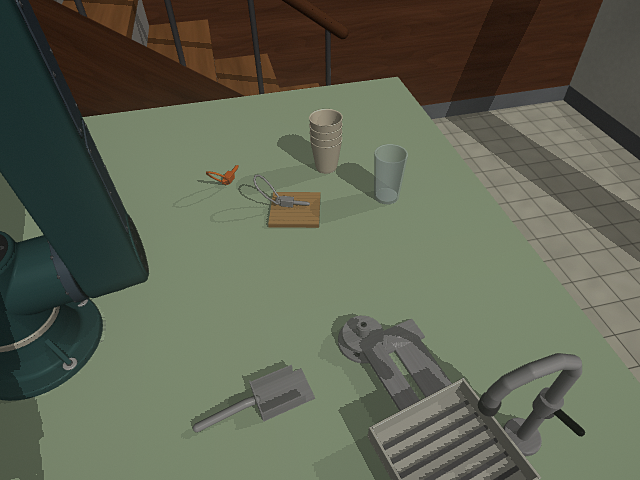

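The top picture shows two candidates: the grey pin on the coaster at about (219,287), with its tip near (226,264) and its loop towards (170,335), and an orange one on the bare counter at (150,355). The grey one is meant because it is steel and lies on the coaster. The stud is at about (409,241) in top and (362,325) in side. I'll confirm with an enlarged crop.

Run:
```python
from h import *
t=cv2.imread('pics/top0.png'); s=cv2.imread('pics/side0.png')
def cr(im,x,y,w,h): return cv2.resize(im[y:y+h,x:x+w],(400,300),interpolation=cv2.INTER_CUBIC)
m=np.vstack([np.hstack([cr(t,160,245,100,75),cr(t,380,210,60,45)]),np.hstack([cr(s,240,165,100,75),cr(s,330,305,60,45)])])
cv2.imwrite('pics/c1.png',m)
```

```text
(no output)
```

View pics/c1.png

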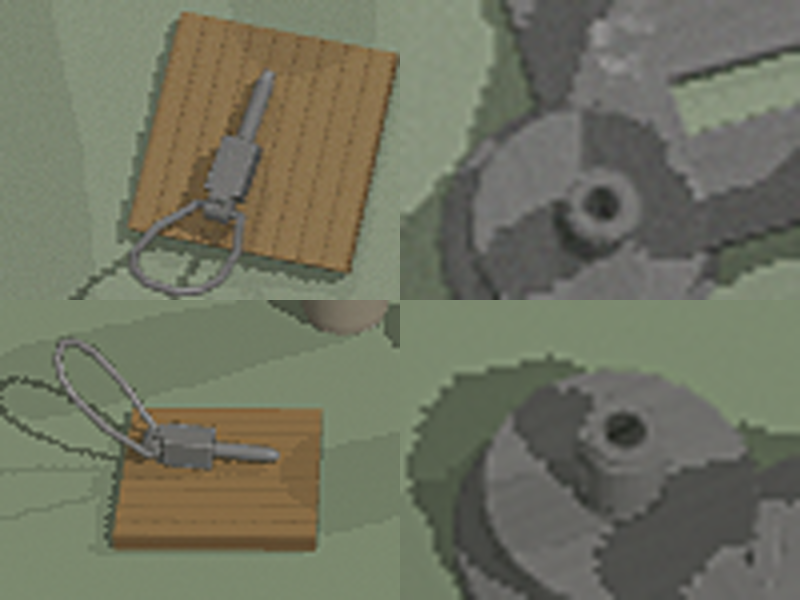

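The crop confirms the grey steel pin. In top, the tip is at (227,263) and the shoulder at about (220.5,280). In side, the tip is at (309,204) and the shoulder at (293.5,203). The loop leans back-left and up. The stud top is at (410.6,240.6) in top and (364,324.5) in side.

```bash
python3 - <<'E'
from h import *
np.set_printoptions(precision=4,suppress=True)
tt=onz('top',227,263.3,.019); ts=onz('side',309,203.8,.019)
st=onz('top',220.7,279.5,.019); ss=onz('side',293.4,203,.019)
print('tip',tt,ts,tri((227,263.3),(309,203.8)));print('sh',st,ss)
# head top face centre (z=.028)
print('headtop',onz('top',160+235/4,245+161/4,.028), onz('side',240+188/4,165+139/4,.028))
u=onz('top',410.6,240.6,.052);v=onz('side',364.05,324.5,.052);print('stud',u,v,tri((410.6,240.6),(364.05,324.5)))
for b in ((501,160),):
    f=onz('top',*b,.01); d=f-u; print('tapfoot',f,d, np.degrees(np.arctan2(d[1],d[0])-np.arctan2(-.24,.13)))
f=onz('side',522,437,.01); d=f-v; print('tapfoot side',f,d,np.degrees(np.arctan2(d[1],d[0])-np.arctan2(-.24,.13)))
for n in('top','side'): print(proj(n,[0.1608,-.5255,.2033]))
E
python3 - <<'E'
import sys; sys.path.insert(0,'.')
from h import *
t=cv2.imread('pics/top0.png'); s=cv2.imread('pics/side0.png')
def cr(im,x,y,w,h,W,H): return cv2.resize(im[y:y+h,x:x+w],(W,H),interpolation=cv2.INTER_CUBIC)
cv2.imwrite('pics/c2.png',np.hstack([cr(t,380,100,200,170,400,340),cr(s,330,310,240,170,400,283)[:340] if 0 else cr(s,320,300,235,180,400,340)]))
E
```

```text
tip [0.5284 0.227  0.019 ] [0.5287 0.2201 0.019 ] (array([0.53  , 0.2281, 0.0119]), np.float64(0.00032764537674177623))
sh [0.497  0.2399 0.019 ] [0.4954 0.2314 0.019 ]
headtop [0.4845 0.2423 0.028 ] [0.4823 0.2354 0.028 ]
stud [ 0.5453 -0.1297  0.052 ] [ 0.5464 -0.1335  0.052 ] (array([ 0.547 , -0.1305,  0.0471]), np.float64(0.0011553880711998165))
tapfoot [ 0.7123 -0.3354  0.01  ] [ 0.167  -0.2058 -0.042 ] 10.624568630710211
tapfoot side [ 0.72   -0.3428  0.01  ] [ 0.1736 -0.2094 -0.042 ] 11.227559955414408
[705.2578 448.1074]
[-11.3445 803.7153]
```

View pics/c2.png

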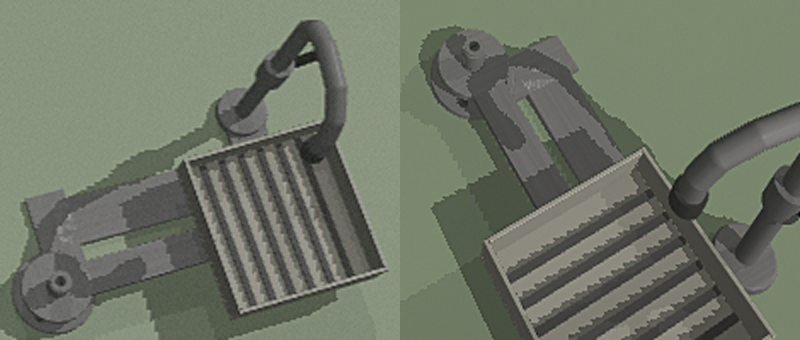

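```bash
cat >> h.py <<'E'
def goto(x,y,z,yaw):
    """shift/turn in tool axes from the measured pose to a tool-down pose"""
    o=robot.get_obs(); M=R.from_euler('xyz',o['ee_rot']); T=R.from_euler('xyz',[np.pi,0,yaw])
    print('shift',np.round(M.inv().apply(np.array([x,y,z])-o['tool_pos']),4),'turn',np.round((M.inv()*T).as_rotvec(),4),'at',np.round(o['tool_pos'],4),np.round(o['ee_rot'],4),'q',np.round(o['joint_positions'],2),'F',np.round(o['wrist_force'],1),'t',o['time'])
E
python3 - <<'E'
from h import *
for p in((152,243),(225,182)): print(onz('top',*p,.0))
print('cup rim',onz('top',136,214,.142), onz('side',325,117,.142),onz('side',326,164,0))
print('spout',onz('top',539,175,.15))
goto(.484,.24,.16,-.358+np.pi)
E
```

```text
[0.58241946 0.37915086 0.        ]
[0.70204561 0.23026754 0.        ]
cup rim [0.60195231 0.3666631  0.142     ] [0.60192357 0.36605681 0.142     ] [0.60643219 0.38120034 0.        ]
spout [ 0.62942808 -0.35286234  0.15      ]
shift [ 0.533  -0.6374  0.0447] turn [-6.0000e-04 -2.5000e-03 -2.4868e+00] at [ 0.1608 -0.5255  0.2033] [-3.1396e+00 -2.0000e-04  2.9680e-01] q [-1.38  0.09  1.37  0.    1.68 -0.1 ] F [-0.5 -0.1  0.4] t 0.1
```

Request:
drive_tool([
  [0.094,[0.04,-0.045,0],[0,0,-0.18]],
  [0.094,[0.08,-0.09,0],[0,0,-0.36]],
  [0.094,[0.12,-0.14,0],[0,0,-0.54]],
  [0.094,[0.16,-0.19,0],[0,0,-0.72]],
  [0.094,[0.2,-0.235,0],[0,0,-0.9]],
])

```text
time: 0.72
tool_pos: [0.2832, -0.2414, 0.204]
ee_rot: [3.141, -0.0, 1.202]
wrist_force: [0.3, -0.5, -0.3]
width: 0.094
finger_force: 0.0
```

```bash
python3 -c "
from h import *
goto(.484,.24,.16,-.358+np.pi)"
```

```text
shift [0.5214 0.0136 0.0441] turn [ 3.0000e-04 -2.0000e-04 -1.5819e+00] at [ 0.2832 -0.2414  0.204 ] [ 3.1415e+00 -3.0000e-04  1.2017e+00] q [-0.86 -0.32  1.74  0.    1.72 -0.49] F [ 0.3 -0.5 -0.3] t 0.725
```

Request:
drive_tool([
  [0.094,[0.06,0.0,0],[0,0,-0.18]],
  [0.094,[0.12,0,0],[0,0,-0.36]],
  [0.094,[0.18,0,0],[0,0,-0.54]],
  [0.094,[0.24,0.0,0],[0,0,-0.72]],
  [0.094,[0.29,0,0],[0,0,-0.9]],
])

```text
time: 1.35
tool_pos: [0.3891, 0.0287, 0.2041]
ee_rot: [3.142, 0.0, 2.104]
wrist_force: [-0.4, -0.7, -0.7]
width: 0.0938
finger_force: 0.0
```

```bash
python3 -c "
from h import *
goto(.484,.24,.16,-.358+np.pi)"
```

```text
shift [0.1337 0.1891 0.0441] turn [-0.000e+00  2.000e-04 -6.795e-01] at [0.3891 0.0287 0.2041] [3.1416e+00 2.0000e-04 2.1041e+00] q [-0.07 -0.28  1.71 -0.    1.71 -0.61] F [-0.4 -0.7 -0.7] t 1.35
```

Request:
drive_tool([
  [0.06,[0.034,0.047,0.02],[0,0,-0.17]],
  [0.06,[0.067,0.095,0.04],[0,0,-0.34]],
  [0.06,[0.1,0.142,0.06],[0,0,-0.51]],
  [0.06,[0.134,0.189,0.08],[0,0,-0.68]],
  [0.06,[0.134,0.189,0.084],[0,0,-0.68]],
])

```text
time: 1.98
tool_pos: [0.484, 0.2396, 0.1164]
ee_rot: [-3.138, -0.005, 2.781]
wrist_force: [0.1, -0.1, -0.5]
width: 0.0599
finger_force: 0.0
```

Run:
```python
from h import *
goto(.484,.24,.12,-.358+np.pi); print(robot.get_obs()['width'])
s=snap('side','s1.png')[:,:,::-1]; t=snap('top','t1.png')[:,:,::-1]
cr=lambda im,x,y,w,h: cv2.resize(im[y:y+h,x:x+w],(400,400),interpolation=cv2.INTER_CUBIC)
cv2.imwrite('pics/c3.png',np.hstack([cr(s,220,120,120,120),cr(t,150,210,120,120)]))
```

```text
shift [ 0.0002  0.0003 -0.0036] turn [-0.0039 -0.0053 -0.0023] at [0.484  0.2396 0.1164] [-3.1377 -0.0053  2.7813] q [ 0.35  0.1   1.53  0.    1.52 -0.86] F [ 0.1 -0.1 -0.5] t 1.975
0.059911413778814065
```

View pics/c3.png

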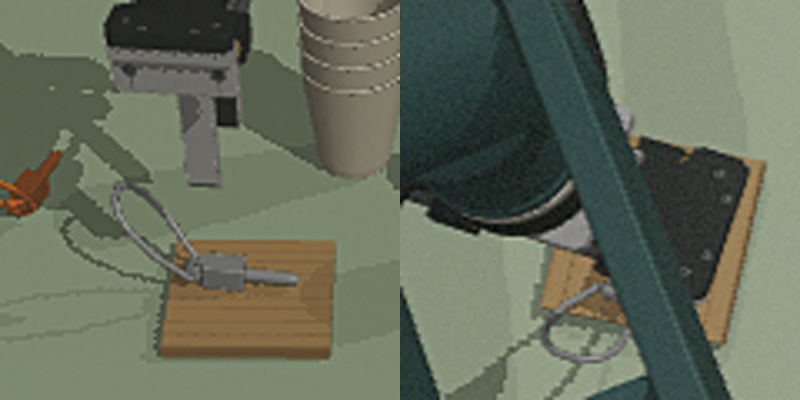

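Run:
```python
from h import *
o=robot.get_obs();M=R.from_euler('xyz',o['ee_rot'])
for s in(8,-8):print(proj('side',o['tool_pos']+M.apply([s/1e3,-.0425,.025])))
c=np.array([.4685,.1975,.09]); 
for d in np.eye(3)*.005: print(proj('side',c+d)-proj('side',c))
# predicted side pixels of the pin from top-based estimate
for p in([.497,.2399,.019],[.5284,.227,.019]):print(proj('side',p))
```

```text
[277.69231242 187.72232114]
[285.33484918 188.28782039]
[ 2.39216224 -0.38431811]
[-0.40147115 -1.48484193]
[-0.19851463 -1.90200898]
[293.38582449 200.48459534]
[308.23024879 201.84900476]
```

Run:
```python
from h import *
np.set_printoptions(precision=4,suppress=True)
o=robot.get_obs();M=R.from_euler('xyz',o['ee_rot'])
for z in(-.072,-.12):
  for s in(37.5,-37.5):
    P=o['tool_pos']+M.apply([s/1e3,-.0885,z]); print(P,'top',proj('top',P),'side',proj('side',P))
for z in(.188,.24):print(onz('top',254.4,258,z),onz('top',240,300,z))
print('coaster corners top',[onz('top',160+a/4,245+b/4,.01)[:2] for a,b in((182,12),(399,53),(350,272),(130,232))])
print('coaster corners side',[onz('side',240+a/4,165+b/4,.01)[:2] for a,b in((322,111),(316,240),(114,238),(134,109))])
```

```text
[0.4178 0.1678 0.1911] top [247.3966 307.6144] side [252.4037 160.7457]
[0.4879 0.1411 0.1909] top [262.2842 264.5491] side [292.5834 163.4632]
[0.418  0.1679 0.2391] top [243.276  303.8929] side [249.001  138.1577]
[0.488  0.1412 0.2389] top [258.9788 258.7261] side [290.9097 140.7547]
[0.5003 0.1541 0.188 ] [0.4314 0.18   0.188 ]
[0.4894 0.1482 0.24  ] [0.4242 0.1727 0.24  ]
coaster corners top [array([0.5636, 0.2703]), array([0.5366, 0.1636]), array([0.43 , 0.191]), array([0.4556, 0.2971])]
coaster corners side [array([0.5645, 0.2619]), array([0.5369, 0.1571]), array([0.4316, 0.1855]), array([0.4589, 0.291 ])]
```

View pics/s1.png

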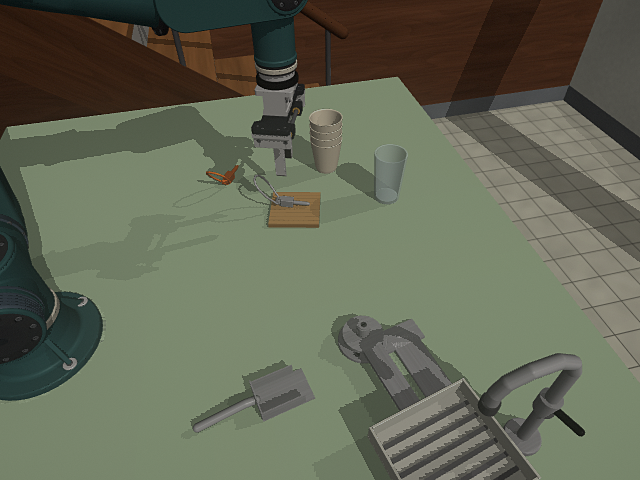

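Run:
```python
from h import *
goto(.484,.24,.12,-.358+np.pi)
o=imaging.snapshot('side'); print(o[140:200:2,281].tolist())
goto(.484,.24,.12,-.358+np.pi)
```

```text
shift [ 0.0012  0.0028 -0.0013] turn [-0.003  -0.0025 -0.0068] at [0.4842 0.237  0.1187] [-3.1386e+00 -2.5000e-03  2.7768e+00] q [ 0.35  0.1   1.53 -0.    1.52 -0.86] F [-0.6 -0.3  0.1] t 2.075
[[76, 75, 71], [113, 110, 106], [108, 106, 102], [108, 107, 102], [110, 108, 103], [109, 108, 103], [108, 107, 102], [109, 107, 102], [109, 107, 102], [109, 107, 102], [107, 105, 100], [108, 107, 102], [108, 108, 103], [109, 108, 103], [108, 107, 103], [108, 108, 103], [108, 107, 103], [114, 113, 108], [117, 132, 105], [111, 122, 99], [112, 124, 101], [112, 124, 100], [111, 124, 100], [112, 124, 100], [125, 137, 111], [124, 138, 112], [130, 97, 59], [137, 108, 68], [117, 110, 98], [112, 112, 108]]
shift [0.0019 0.003  0.    ] turn [-0.0014 -0.0007 -0.0078] at [0.4847 0.2365 0.12  ] [-3.1402e+00 -7.0000e-04  2.7758e+00] q [ 0.35  0.1   1.53 -0.    1.52 -0.86] F [ 0.1 -0.7  0.1] t 2.125
```

Request:
drive_tool([
  [0.08,[0,0,0.02],[0,0,0]],
  [0.08,[0,0,0.035],[0,0,0]],
  [0.08,[0,0,0.05],[0,0,0]],
  [0.08,[0,0,0.05],[0,0,0]],
  [0.08,[0,0,0.05],[0,0,0]],
])

```text
time: 2.75
tool_pos: [0.4855, 0.2372, 0.0709]
ee_rot: [3.141, 0.001, 2.776]
wrist_force: [-0.2, -0.5, 1.1]
width: 0.0799
finger_force: 0.0
```

Run:
```python
from h import *
s=snap('side','s2.png')[:,:,::-1]; t=snap('top','t2.png')[:,:,::-1]
goto(.484,.24,.037,-.358+np.pi)
o=robot.get_obs();M=R.from_euler('xyz',o['ee_rot'])
for k in(8,-8):print(proj('side',o['tool_pos']+M.apply([k/1e3,-.0525,.025])))
cr=lambda im,x,y,w,h: cv2.resize(im[y:y+h,x:x+w],(800,600),interpolation=cv2.INTER_CUBIC)
cv2.imwrite('pics/c4.png',cr(s,230,140,120,90))
```

```text
shift [0.0026 0.0017 0.0342] turn [ 0.001   0.0013 -0.0069] at [0.4858 0.2375 0.0712] [3.1406e+00 1.3000e-03 2.7767e+00] q [ 0.35  0.13  1.59 -0.    1.42 -0.86] F [ 0.   0.7 -0. ] t 2.85
[279.47797452 208.04507729]
[286.89749433 208.61116164]
```

View pics/c4.png

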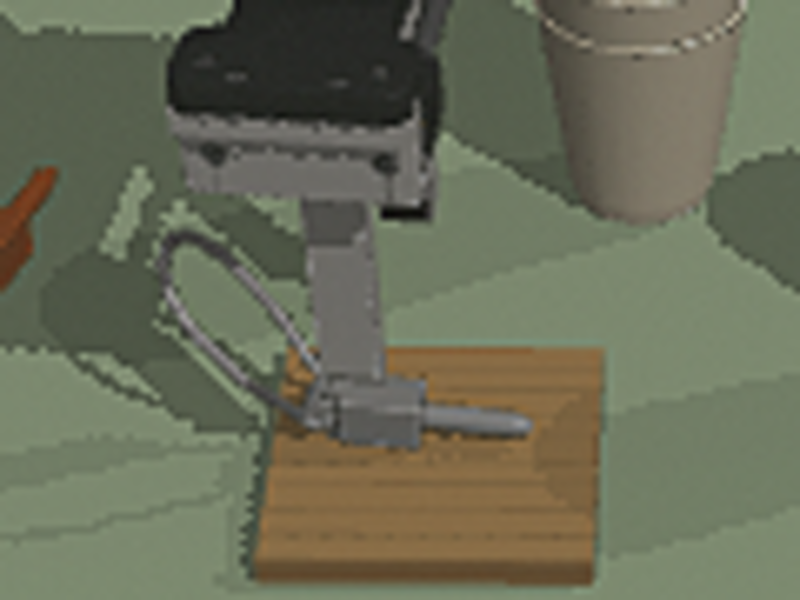

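Run:
```python
from h import *
t=cv2.imread('pics/t2.png')
cv2.imwrite('pics/c5.png',cv2.resize(t[210:330,150:310],(800,600),interpolation=cv2.INTER_CUBIC))
o=robot.get_obs();M=R.from_euler('xyz',o['ee_rot'])
for z in(-.072,-.1,-.14):
  for s in(37.5,-37.5):
    P=o['tool_pos']+M.apply([s/1e3,-.0885,z]); print(P,'top',(proj('top',P)-[150,210])*5,'side',(proj('side',P)-[230,140])*6.667)
```

```text
[0.41906298 0.16813924 0.1430996 ] top [504.34739408 500.87193387] side [174.98698199 275.20705709]
[0.48912569 0.1413772  0.14319694] top [575.04954287 295.09883022] side [432.08612809 293.1553691 ]
[0.41901898 0.1681259  0.17109957] top [493.8424945  491.51086896] side [162.6782991  195.98898241]
[0.4890817  0.14136386 0.17119691] top [566.63804722 280.2452751 ] side [425.87323123 213.55973585]
[0.41895613 0.16810684 0.21109951] top [477.78066625 477.19794617] side [144.03525283  76.00325813]
[0.48901884 0.1413448  0.21119685] top [553.79021198 257.55774881] side [416.45734266  92.92943586]
```

View pics/c5.png

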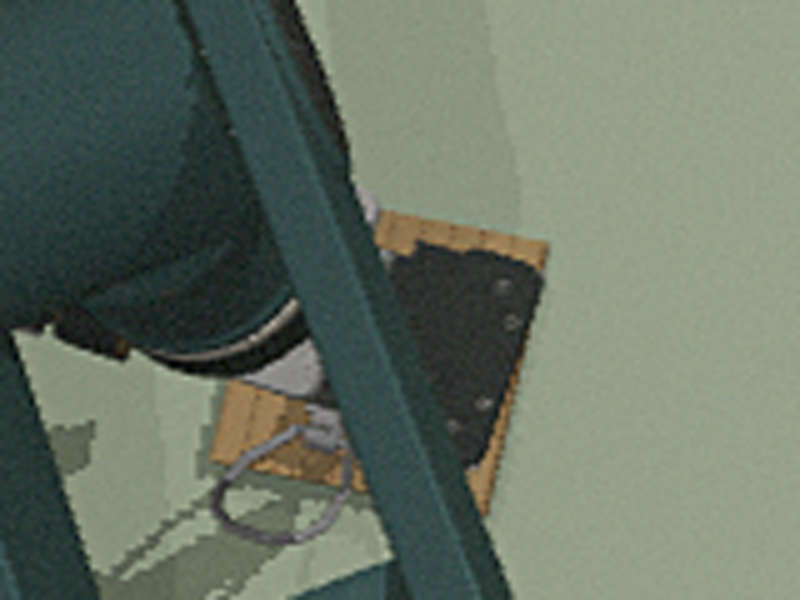

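Request:
drive_tool([
  [0.08,[0.002,0.002,0.008],[0,0,0]],
  [0.08,[0.002,0.002,0.016],[0,0,0]],
  [0.08,[0.002,0.002,0.021],[0,0,0]],
  [0.08,[0.002,0.002,0.021],[0,0,0]],
])

```text
time: 3.35
tool_pos: [0.4835, 0.2396, 0.0485]
ee_rot: [-3.14, -0.001, 2.777]
wrist_force: [0.4, 0.3, 0.1]
width: 0.08
finger_force: 0.0
```

Run:
```python
from h import *
s=snap('side','s3.png')
goto(.484,.239,.037,-.358+np.pi)
o=robot.get_obs();M=R.from_euler('xyz',o['ee_rot'])
for k in(8,-8):
  for z in (.025,-.006):print(z,proj('side',o['tool_pos']+M.apply([k/1e3,-.0525,z])))
for c in(280,283,286):print(c,s[186:222,c].mean(1).astype(int).tolist())
```

```text
shift [-0.0005 -0.0007  0.0119] turn [-0.0006 -0.0005 -0.0068] at [0.4838 0.2398 0.0489] [-3.1410e+00 -5.0000e-04  2.7768e+00] q [ 0.36  0.15  1.62 -0.    1.38 -0.85] F [ 0.5  0.6 -0.7] t 3.4
0.025 [279.25180158 215.25247712]
-0.006 [278.01032513 204.36642107]
0.025 [286.53974416 215.83135044]
-0.006 [285.46750632 204.93823395]
280 [108, 106, 106, 107, 105, 106, 105, 106, 106, 108, 105, 106, 105, 105, 106, 105, 107, 112, 55, 60, 95, 97, 95, 85, 106, 104, 99, 105, 104, 106, 99, 104, 105, 100, 101, 104]
283 [108, 107, 106, 106, 105, 107, 106, 106, 106, 106, 106, 106, 107, 105, 105, 106, 106, 111, 71, 87, 76, 96, 96, 93, 105, 106, 100, 104, 104, 104, 99, 105, 104, 100, 93, 105]
286 [110, 121, 113, 113, 113, 114, 99, 100, 99, 98, 98, 98, 99, 81, 112, 103, 110, 110, 104, 85, 98, 96, 94, 101, 104, 106, 92, 105, 103, 105, 99, 103, 103, 105, 100, 105]
```

Request:
drive_tool([
  [0.08,[0,0,0.004],[0,0,0]],
  [0.08,[0,0,0.008],[0,0,0]],
  [0.08,[0,0,0.012],[0,0,0]],
  [0.08,[0,0,0.012],[0,0,0]],
])

```text
time: 3.9
tool_pos: [0.4837, 0.2397, 0.0368]
ee_rot: [-3.141, -0.001, 2.777]
wrist_force: [-0.1, 0.0, -0.0]
width: 0.0801
finger_force: 0.0
```

Run:
```python
from h import *
s=snap('side','s4.png');t=snap('top','t4.png')
goto(.484,.239,.037,-.358+np.pi)
for c in(280,283,286):print(c,s[196:225,c].mean(1).astype(int).tolist())
cv2.imwrite('pics/c6.png',cv2.resize(s[150:240,230:350,::-1],(800,600),interpolation=cv2.INTER_CUBIC))
```

```text
shift [-0.0003 -0.0008  0.0003] turn [-0.0001 -0.     -0.0068] at [0.484  0.2398 0.0373] [-3.1415 -0.      2.7768] q [ 0.36  0.16  1.63 -0.    1.35 -0.85] F [0.1 0.7 0.2] t 4.0
280 [105, 106, 105, 105, 106, 107, 106, 106, 106, 106, 107, 108, 85, 89, 75, 72, 101, 104, 104, 105, 99, 104, 105, 101, 101, 105, 106, 104, 79]
283 [107, 105, 107, 106, 106, 106, 104, 106, 106, 106, 107, 109, 88, 92, 105, 105, 99, 104, 104, 105, 100, 104, 104, 101, 91, 105, 105, 104, 79]
286 [99, 100, 81, 101, 102, 105, 108, 116, 114, 103, 121, 107, 85, 102, 105, 105, 92, 104, 104, 105, 98, 105, 104, 104, 101, 105, 105, 103, 78]
```

View pics/c6.png

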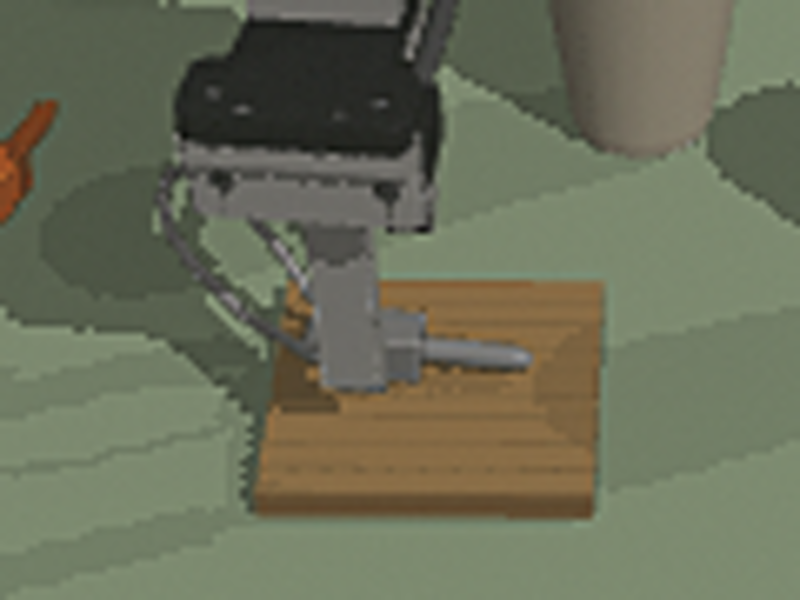

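Request:
drive_tool([
  [0.06,[0,0,0],[0,0,0]],
  [0.04,[0,0,0],[0,0,0]],
  [0.03,[0,0,0],[0,0,0]],
  [0.012,[0,0,0],[0,0,0]],
  [0.012,[0,0,0],[0,0,0]],
])

```text
time: 4.62
tool_pos: [0.484, 0.2398, 0.0373]
ee_rot: [-3.141, 0.0, 2.777]
wrist_force: [0.7, -0.3, -0.2]
width: 0.0335
finger_force: 0.0
```

Run:
```python
from h import *
s=snap('side','s5.png')
goto(.484,.239,.037,-.358+np.pi)
o=robot.get_obs(); print(o['width'],o['finger_force'])
a=cv2.imread('pics/side0.png')[:,:,::-1].astype(int)
d=np.abs(s.astype(int)-a).sum(2)
print([(c,r) for c in(278,282,286) for r in [np.where(d[150:225,c]>40)[0]+150][-1:] and [int(r.max())]])
```

```text
shift [-0.0003 -0.0008  0.0004] turn [-0.0001  0.0001 -0.0068] at [0.484  0.2398 0.0374] [-3.1415e+00  1.0000e-04  2.7768e+00] q [ 0.36  0.16  1.63 -0.    1.35 -0.85] F [-0.6 -0.1  0.2] t 4.675
0.0293501195843342 0.0Traceback (most recent call last):
  File "<stdin>", line 7, in <module>
UnboundLocalError: cannot access local variable 'r' where it is not associated with a value
```

Request:
drive_tool([
  [0.012,[0,0,0],[0,0,0]],
  [0.012,[0,0,0],[0,0,0]],
  [0.012,[0,0,0],[0,0,0]],
  [0.012,[0,0,0],[0,0,0]],
])

```text
time: 5.18
tool_pos: [0.484, 0.2398, 0.0373]
ee_rot: [-3.141, 0.0, 2.777]
wrist_force: [0.4, 0.1, 0.9]
width: 0.0121
finger_force: 0.0
```

Run:
```python
from h import *
s=snap('side','s6.png')
goto(.484,.239,.037,-.358+np.pi)
cv2.imwrite('pics/c7.png',cv2.resize(s[150:240,230:350,::-1],(800,600),interpolation=cv2.INTER_CUBIC))
```

```text
shift [-0.0003 -0.0008  0.0003] turn [-0.0001  0.     -0.0068] at [0.484  0.2398 0.0373] [-3.1415  0.      2.7768] q [ 0.36  0.16  1.63 -0.    1.35 -0.85] F [-0.2 -0.   1.3] t 5.225
```

Run:
```python
from h import *
s=cv2.imread('pics/s6.png').astype(int).mean(2);a=cv2.imread('pics/side0.png').astype(int).mean(2)
print(s[176:216,274:302:2].astype(int))
o=robot.get_obs();M=R.from_euler('xyz',o['ee_rot'])
for z in(.025,0,-.006):
  for k in(8,-8):print(z,proj('side',o['tool_pos']+M.apply([k/1e3,-.0185,z])))
```

```text
[[ 75  71  72  74  72  82  86  98  93 114 114 113 113 112]
 [109 107 109  75 107  73  76  38  76 114 115 112 112 111]
 [107 107 108 108 109 110  38  49 114 111 113 112 113 113]
 [107 106 107 106 106 109  94  47 113 112 114 112 112 113]
 [106 106 106 107 106 107 112  58 109 111 114 112 113 113]
 [106 106 107 107 105 106 108  78 108 107  97 112 112 112]
 [105 105 106 106 107 105 107  76 107 106 113 113 112 111]
 [ 94 112  91 105 107 107 107  95 112 109 112 111 126 125]
 [114 113 113 115 104 106 105 104  58  77 112 125 124 124]
 [117 113 113 110 107 105 105 106  37 103 124 124 123 123]
 [ 74 114 114 109 104 105 106 107  59 104 124 123 123 124]
 [ 77 116 114  94 106 107 105 109  55 104 125 124 123 123]
 [ 74 121 113 121 105 106 108 109  56 106 125 124 123 123]
 [ 75  71 130 100 105 106 106 108  56 106 125 124 123 123]
 [ 84  87 135 126 106 107 106 107  78 108 125 123 124 124]
 [ 79  90  87 133 104 106 106 108  77 118 128 128 127 127]
 [ 69  69  67  71 105 106 106 106 101 111  95  94  96  94]
 [ 75  84  74  72 108 105 106 106 100 110 104 103 103 103]
 [ 74  77  72  73 108 105 106 108 102 
[... 758 characters left out ...]
  72  93  85  94  96  96  97]
 [ 94  95  96  96  96  97  95  96  97 106  96  94 104  93]
 [ 84  92  91  85  92  83 101 100 101 101  92 101 101 101]
 [107 105 105 106 104 107 105 105 104 105 105 105 104 106]
 [ 95 105 105 104 104 104 104 105 105 104 105 105 105 105]
 [ 93 100  99  99 100  99  94  92  92  95  95  95  95  94]
 [106 105 104 105 105 104 104 105 104 104 105 105 105 105]
 [105 104 104 105 105 104 104 105 105 105 105 104 104 105]
 [105 104 104 105 105 105 104 104 105 103 105 106 104 105]]
0.025 [282.84755638 208.84689641]
0.025 [289.90584877 209.39292636]
0 [281.94221578 200.28116225]
0 [289.12791895 200.82144542]
-0.006 [281.71999443 198.17865076]
-0.006 [288.93696352 198.71743708]
```

Request:
drive_tool([
  [0.05,[0,0,0],[0,0,0]],
  [0.05,[0,0,0],[0,0,0]],
  [0.05,[0,0,0],[0,0,0]],
  [0.05,[0,0,0],[0,0,0]],
  [0.05,[0,0,0.002],[0,0,0]],
])

```text
time: 5.85
tool_pos: [0.4842, 0.2399, 0.0355]
ee_rot: [3.141, 0.0, 2.777]
wrist_force: [0.1, 0.5, -0.1]
width: 0.0496
finger_force: 0.0
```

Request:
drive_tool([
  [0.05,[0,0,0.004],[0,0,0]],
  [0.05,[0,0,0.007],[0,0,0]],
  [0.05,[0,0,0.01],[0,0,0]],
  [0.05,[0,0,0.013],[0,0,0]],
  [0.05,[0,0,0.015],[0,0,0]],
])

```text
time: 6.48
tool_pos: [0.4839, 0.2398, 0.0201]
ee_rot: [-3.141, -0.0, 2.777]
wrist_force: [0.3, -0.8, -0.1]
width: 0.0499
finger_force: 0.0
```

The fingertips stand well above where the stated 25 mm puts them: at reading 0.020 they would already be inside the coaster, yet there is no force. I'll keep going down by measurement.

Request:
drive_tool([
  [0.05,[0,0,0.003],[0,0,0]],
  [0.05,[0,0,0.006],[0,0,0]],
  [0.05,[0,0,0.008],[0,0,0]],
  [0.05,[0,0,0.009],[0,0,0]],
  [0.05,[0,0,0.01],[0,0,0]],
])

```text
time: 7.1
tool_pos: [0.4841, 0.2399, 0.0104]
ee_rot: [3.142, 0.0, 2.777]
wrist_force: [0.2, -0.0, -0.3]
width: 0.0503
finger_force: 0.0
```

Run:
```python
from h import *
s=snap('side','s7.png').astype(int).mean(2)
goto(.484,.239,.037,-.358+np.pi)
print(s[196:226,274:302:2].astype(int))
o=robot.get_obs();M=R.from_euler('xyz',o['ee_rot'])
for z in(0,-.01,-.02):print(z,proj('side',o['tool_pos']+M.apply([0,-.0375,z])))
```

```text
shift [-0.0003 -0.0008 -0.0268] turn [-0.0001 -0.     -0.0068] at [0.484  0.2398 0.0102] [-3.1415 -0.      2.7768] q [ 0.36  0.19  1.66 -0.    1.3  -0.85] F [ 0.4  0.4 -1.2] t 7.15
[[113 107 138  76 111 106 108 102  48  36  88 103 105 104]
 [ 73  74 119  77 109 106 107 101 110 114  83 106 106 104]
 [101  63  66  81 106 107 107 102 111 110 100  99  94  95]
 [ 65  66  68  78 106 106 106  87 109 108 106 105 106 104]
 [ 62  71  71 112 107 107 107 113 108 108  98  85  89 103]
 [ 83  68  67 114 106 106 107 108 123 132 127 122 119 115]
 [ 69  76  60 113 106 106 106 111  86  96 121 126 127 126]
 [ 61  76  60 113 106 106 107 107  85 101  98 105 109 112]
 [ 69  61  66 134 106 106 106 119  85  95  61  60  67  84]
 [ 67  68  65 110 107 106 107 105  87  99 105  60 105  66]
 [ 66  68  65 114 107 106 107 127  84  98  97  98  97  98]
 [ 68  67  66  88 107 105 106 125  93  84  94  96  97  96]
 [ 65  66  66  78 106 107 106 103  96 106  94  94 106  95]
 [ 60  65  67  64 106 106 107 107  98 101  92 100 101 101]
 [109  72  76  70 108 106 107 108 103 104 106 105 105 105]
 [106  69  75  76 109 110 107 109 
[... 249 characters left out ...]
04 104 105]
 [ 93  95  93  94  94  94  92 101  99 100  99  99  99  99]
 [ 95  96  97  95  95 106 106 104 104 105 104 105 106 105]
 [ 96  95  96  93 107 106 103 105 105 105 105 104 105 105]
 [ 94  94  94 102 100 106 106 105 105 105 105 104 105 104]
 [ 94 101  92 102 100  94 101  92 101 101 100  99  91 100]
 [105 106 105 106 106 105 106 105 104 105 105 106 105 104]
 [107 107 107 105 105 106 105 107 107 106 106 106 106 106]
 [100 100 104 104 104 104 103 103 103 103 104 104 104 104]
 [ 79  78  78  79  77  80  79  78  79  79  79  79  78  79]
 [ 71  73  73  73  73  72  73  73  72  74  72  73  74  73]]
0 [284.8000265  215.54667309]
-0.01 [284.45170406 212.16245115]
-0.02 [284.0982475  208.72834722]
```

Request:
drive_tool([
  [0.05,[0,0,0.002],[0,0,0]],
  [0.05,[0,0,0.004],[0,0,0]],
  [0.05,[0,0,0.005],[0,0,0]],
  [0.05,[0,0,0.006],[0,0,0]],
])

```text
time: 7.65
tool_pos: [0.4844, 0.24, 0.009]
ee_rot: [3.141, 0.001, 2.777]
wrist_force: [-8.5, -2.4, 24.2]
width: 0.05
finger_force: 12.1
```

Run:
```python
from h import *
s=snap('side','s8.png').astype(int).mean(2)
goto(.484,.239,.037,-.358+np.pi)
print(s[206:222,280:292:2].astype(int))
```

```text
shift [-0.    -0.001 -0.028] turn [ 0.0004  0.001  -0.0066] at [0.4844 0.24   0.009 ] [3.1412e+00 1.0000e-03 2.7770e+00] q [ 0.36  0.19  1.66 -0.    1.29 -0.85] F [-8.4 -3.2 20.4] t 7.7
[[ 88 108 107 106 103  90]
 [ 78 106 107 107 102  92]
 [ 61 108 107 107 109  98]
 [ 63 107 106 107 108  96]
 [ 74 107 106 107 108 101]
 [ 77 107 109 108 108 103]
 [ 77 110 112 112 109  97]
 [ 58  61  66  67  85  88]
 [ 99  97  98  58  96 104]
 [ 96  97  96  97  99 105]
 [ 94  93  93  95 101  99]
 [ 96  95  93 105 105 104]
 [ 94 107 106 105 104 104]
 [102 101 107 106 106 105]
 [102  99  93 100  92  99]
 [106 106 105 106 106 105]]
```

Contact with the coaster comes at reading about 0.0095, so in effect the reading is the fingertip height. I'll back off to about 0.0125 and close.

Request:
drive_tool([
  [0.05,[0,0,-0.005],[0,0,0]],
  [0.05,[0,0,-0.008],[0,0,0]],
  [0.03,[0,0,-0.008],[0,0,0]],
  [0.012,[0,0,-0.008],[0,0,0]],
  [0.01,[0,0,-0.008],[0,0,0]],
])

```text
time: 8.32
tool_pos: [0.4838, 0.2397, 0.0118]
ee_rot: [-3.141, -0.001, 2.777]
wrist_force: [-0.3, -1.3, 0.5]
width: 0.0237
finger_force: 0.0
```

Request:
drive_tool([
  [0.01,[0,0,0],[0,0,0]],
  [0.01,[0,0,0],[0,0,0]],
  [0.01,[0,0,0],[0,0,0]],
  [0.01,[0,0,0],[0,0,0]],
])

```text
time: 8.82
tool_pos: [0.4838, 0.2398, 0.0121]
ee_rot: [-3.141, -0.0, 2.777]
wrist_force: [0.2, 0.5, -1.1]
width: 0.0182
finger_force: 29.7
```

Run:
```python
from h import *
s=snap('side','s9.png'); t=snap('top','t9.png')
up=lambda im:cv2.resize(im,None,fx=10,fy=10,interpolation=cv2.INTER_CUBIC)
for n,a,b in(('side',cv2.imread('pics/side0.png'),s[:,:,::-1]),('top',cv2.imread('pics/top0.png'),t[:,:,::-1])):
    x,y,w,h=(299,199,14,10) if n=='side' else (219,258,12,14)
    T=up(a[y:y+h,x:x+w]); S=up(b[y-6:y+h+6,x-6:x+w+6])
    r=cv2.matchTemplate(S,T,cv2.TM_CCOEFF_NORMED); _,m,_,l=cv2.minMaxLoc(r); print(n,m,(l[0]-60)/10,(l[1]-60)/10)
goto(.484,.239,.1,2.777)
```

```text
side 0.8944715261459351 -0.3 0.7
top 0.24059386551380157 2.4 -5.6
shift [-0.0003 -0.0007 -0.0878] turn [-0.0003 -0.0002 -0.0003] at [0.4839 0.2398 0.0122] [-3.1413e+00 -2.0000e-04  2.7767e+00] q [ 0.36  0.18  1.66 -0.    1.3  -0.85] F [-0.3  0.6 -0.5] t 8.925
```

Run:
```python
from h import *
u=onz('top',410.6,240.6,.052)
for z in(.005,.012):
    f=onz('top',501.2,156,z); d=f-u; print(f,np.hypot(*d[:2]),np.degrees(np.arctan2(d[1],d[0])-np.arctan2(-.24,.13)))
# detect disc ellipse / eye circle
t=cv2.imread('pics/top0.png',0); 
for psi in(.19,.22):
    e=np.array([np.cos(psi),np.sin(psi)])
    for back in(.10,.025): print(psi,back,u[:2]-back*e)
```

```text
[ 0.72277835 -0.33856186  0.005     ] 0.27411007759148004 11.906650829326098
[ 0.72018682 -0.33622272  0.012     ] 0.2706499074227431 11.809150464459314
0.19 0.1 [ 0.4471055  -0.14854616]
0.19 0.025 [ 0.52075582 -0.13438175]
0.22 0.1 [ 0.44771618 -0.15148324]
0.22 0.025 [ 0.52090849 -0.13511601]
```

Request:
drive_tool([
  [0.01,[0,0,-0.03],[0,0,0]],
  [0.01,[0,0,-0.07],[0,0,0]],
  [0.01,[0,0,-0.11],[0,0,0]],
  [0.01,[0,0,-0.13],[0,0,0]],
])

```text
time: 9.43
tool_pos: [0.4851, 0.2402, 0.1454]
ee_rot: [3.139, 0.003, 2.777]
wrist_force: [0.3, 0.6, -1.5]
width: 0.0173
finger_force: 29.7
```

Run:
```python
from h import *
for p in((426,301),(455,296),(466,333)):print(onz('top',*p,.02))
u=np.array([.5453,-.1297]);e=np.array([np.cos(.207),np.sin(.207)]);p=u-.077*e;print(p)
goto(*p,.125,np.pi+.207)
```

```text
[ 0.43196762 -0.15370099  0.02      ]
[ 0.43835867 -0.21029893  0.02      ]
[ 0.3667344  -0.22373993  0.02      ]
[ 0.4699438  -0.14552542]
shift [-0.1234 -0.3659  0.0198] turn [ 0.0017  0.0041 -0.5718] at [0.4851 0.2402 0.1454] [3.1388 0.0033 2.7768] q [ 0.36  0.08  1.49 -0.    1.56 -0.85] F [ 0.3  0.6 -1.5] t 9.425
```

Request:
drive_tool([
  [0.01,[-0.015,-0.045,0],[0,0,-0.08]],
  [0.01,[-0.033,-0.1,0],[0,0,-0.18]],
  [0.01,[-0.052,-0.155,0],[0,0,-0.29]],
  [0.01,[-0.07,-0.21,0],[0,0,-0.4]],
  [0.01,[-0.085,-0.255,0],[0,0,-0.48]],
])

```text
time: 10.05
tool_pos: [0.472, -0.0307, 0.1425]
ee_rot: [-3.141, 0.0, -3.024]
wrist_force: [0.5, -0.1, -0.5]
width: 0.018
finger_force: 29.7
```

Run:
```python
from h import *
goto(.47,-.1455,.11,np.pi+.207)
```

```text
shift [ 0.0155 -0.1138  0.0325] turn [-0.0004  0.0005 -0.0898] at [ 0.472  -0.0307  0.1425] [-3.1412e+00  5.0000e-04 -3.0244e+00] q [-0.18 -0.07  1.65 -0.    1.56 -1.87] F [ 0.5 -0.1 -0.5] t 10.05
```

Request:
drive_tool([
  [0.01,[0.006,-0.045,0],[0,0,-0.04]],
  [0.01,[0.012,-0.085,0.01],[0,0,-0.07]],
  [0.01,[0.015,-0.112,0.02],[0,0,-0.09]],
  [0.01,[0.0155,-0.114,0.03],[0,0,-0.09]],
  [0.01,[0.0155,-0.114,0.032],[0,0,-0.09]],
])

```text
time: 10.68
tool_pos: [0.4695, -0.1429, 0.1093]
ee_rot: [3.14, -0.001, -2.937]
wrist_force: [-0.9, 0.0, -0.9]
width: 0.0176
finger_force: 29.7
```

Request:
drive_tool([
  [0.01,[0,0,0.02],[0,0,0]],
  [0.01,[0,0,0.04],[0,0,0]],
  [0.01,[0,0,0.05],[0,0,0]],
  [0.01,[0,0,0.05],[0,0,0]],
  [0.01,[0,0,0.05],[0,0,0]],
])

```text
time: 11.3
tool_pos: [0.4709, -0.1437, 0.0614]
ee_rot: [-3.141, 0.001, -2.936]
wrist_force: [0.1, -0.1, -1.3]
width: 0.0178
finger_force: 29.7
```

Run:
```python
from h import *
goto(.47,-.1455,.0311,np.pi+.207)
s=snap('side','s10.png')[:,:,::-1];t=snap('top','t10.png')[:,:,::-1]
goto(.47,-.1455,.0311,np.pi+.207)
cr=lambda im,x,y,w,h: cv2.resize(im[y:y+h,x:x+w],(400,600),interpolation=cv2.INTER_CUBIC)
cv2.imwrite('pics/c8.png',np.hstack([cr(s,310,260,80,120),cr(t,370,210,80,120)]))
```

```text
shift [ 0.0013 -0.0016  0.0303] turn [-0.0011  0.0015 -0.0013] at [ 0.4709 -0.1437  0.0614] [-3.1405e+00  1.5000e-03 -2.9358e+00] q [-0.41  0.03  1.72 -0.    1.39 -2.19] F [ 0.1 -0.1 -1.3] t 11.3
shift [ 0.0013 -0.0014  0.0303] turn [-0.0012  0.0017 -0.0016] at [ 0.4709 -0.1439  0.0614] [-3.1404e+00  1.7000e-03 -2.9362e+00] q [-0.41  0.03  1.72 -0.    1.39 -2.19] F [-0.5  0.3 -1.1] t 11.4
```

View pics/c8.png

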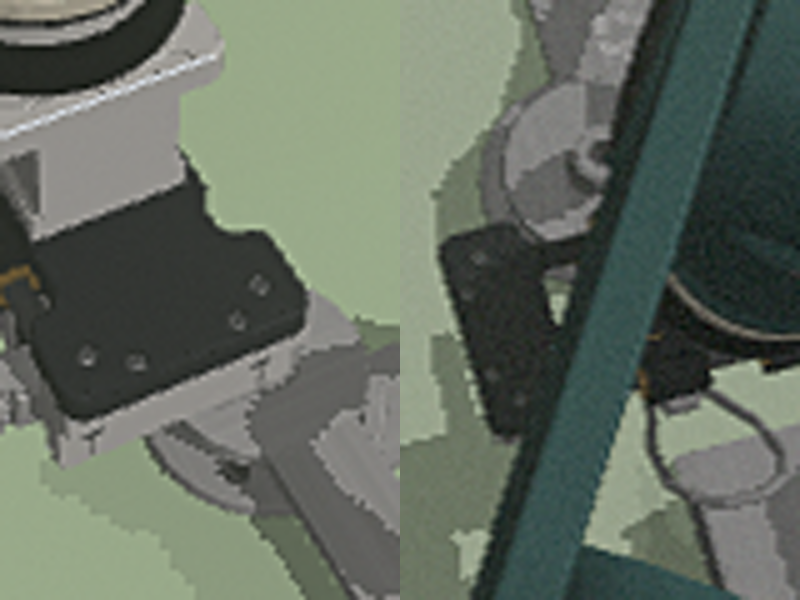

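The gripper hides the stud in both views; the loop is still open behind the head. I'll insert by feel from the measured pose, since the tapered tip tolerates about 2.5 mm.

Request:
drive_tool([
  [0.01,[0.001,-0.0015,0.015],[0,0,0]],
  [0.01,[0.001,-0.0015,0.025],[0,0,0]],
  [0.01,[0.001,-0.0015,0.0303],[0,0,0]],
  [0.01,[0.001,-0.0015,0.0303],[0,0,0]],
])

```text
time: 11.9
tool_pos: [0.4689, -0.1452, 0.0292]
ee_rot: [3.141, -0.001, -2.936]
wrist_force: [-0.6, -0.1, -1.2]
width: 0.0178
finger_force: 29.7
```

Run:
```python
from h import *
goto(.47,-.1455,.0311,np.pi+.207)
u=np.array([.5453,-.1297]);e=np.array([np.cos(.207),np.sin(.207)]);n=np.array([-e[1],e[0]])
o=robot.get_obs(); d=o['tool_pos'][:2]-u; print(d@e,d@n)
```

```text
shift [-0.001  -0.0005 -0.0019] turn [ 0.001  -0.0015 -0.0019] at [ 0.4689 -0.1452  0.0292] [ 3.1406e+00 -1.5000e-03 -2.9365e+00] q [-0.42  0.06  1.75 -0.    1.33 -2.19] F [-0.6 -0.1 -1.2] t 11.9
-0.07794449746370179 0.0005613972859951771
```

Request:
drive_tool([
  [0.01,[-0.005,-0.0005,0],[0,0,0]],
  [0.01,[-0.01,-0.0005,0],[0,0,0]],
  [0.01,[-0.013,-0.0005,0],[0,0,0]],
  [0.01,[-0.013,-0.0005,0],[0,0,0]],
])

```text
time: 12.4
tool_pos: [0.4827, -0.1432, 0.0302]
ee_rot: [-3.141, 0.0, -2.936]
wrist_force: [0.0, -0.1, -1.4]
width: 0.0177
finger_force: 29.7
```

```bash
cat >> h.py <<'E'
def st():
    u=np.array([.5453,-.1297]);e=np.array([np.cos(.207),np.sin(.207)]);n=np.array([-e[1],e[0]])
    o=robot.get_obs(); d=o['tool_pos'][:2]-u; F=o['wrist_force']; print('along %.4f side %.4f z %.4f'%(d@e,d@n,o['tool_pos'][2]),'F along %.1f side %.1f z %.1f'%(F[:2]@e,F[:2]@n,F[2]),'yaw',round(o['ee_rot'][2]%(2*np.pi)-np.pi,4),'w',round(o['width'],4),o['finger_force'],o['time'])
E
python3 -c "
from h import *
st()"
```

```text
along -0.0640 side -0.0003 z 0.0302 F along -0.0 side -0.1 z -1.4 yaw 0.2056 w 0.0177 29.710198044776917 12.4
```

Request:
drive_tool([
  [0.01,[-0.002,0.0003,-0.0008],[0,0,0]],
  [0.01,[-0.004,0.0003,-0.0008],[0,0,0]],
  [0.01,[-0.006,0.0003,-0.0008],[0,0,0]],
  [0.01,[-0.006,0.0003,-0.0008],[0,0,0]],
])

```text
time: 12.9
tool_pos: [0.4883, -0.1417, 0.0309]
ee_rot: [-3.142, 0.0, -2.936]
wrist_force: [0.3, 0.1, -2.5]
width: 0.0176
finger_force: 29.7
```

```bash
python3 -c "
from h import *
st()"
```

```text
along -0.0583 side 0.0000 z 0.0309 F along 0.3 side 0.1 z -2.5 yaw 0.2053 w 0.0176 29.710250794887543 12.9
```

Request:
drive_tool([
  [0.01,[-0.0015,0,0],[0,0,0]],
  [0.01,[-0.003,0,0],[0,0,0]],
  [0.01,[-0.004,0,0],[0,0,0]],
  [0.01,[-0.004,0,0],[0,0,0]],
])

```text
time: 13.4
tool_pos: [0.4922, -0.1409, 0.0309]
ee_rot: [-3.141, 0.0, -2.936]
wrist_force: [-0.4, -0.2, -1.1]
width: 0.0179
finger_force: 29.7
```

```bash
python3 -c "
from h import *
st()"
```

```text
along -0.0543 side -0.0000 z 0.0309 F along -0.4 side -0.1 z -1.1 yaw 0.2053 w 0.0179 29.710519909858704 13.4
```

Request:
drive_tool([
  [0.01,[-0.0015,0,0],[0,0,0]],
  [0.01,[-0.003,0,0],[0,0,0]],
  [0.01,[-0.004,0,0],[0,0,0]],
  [0.01,[-0.004,0,0],[0,0,0]],
])

```text
time: 13.9
tool_pos: [0.4963, -0.1402, 0.0311]
ee_rot: [-3.141, 0.001, -2.936]
wrist_force: [-0.6, -1.0, -0.6]
width: 0.0173
finger_force: 29.7
```

```bash
python3 -c "
from h import *
st()"
```

```text
along -0.0501 side -0.0002 z 0.0311 F along -0.8 side -0.8 z -0.6 yaw 0.2052 w 0.0173 29.713421165943146 13.9
```

Request:
drive_tool([
  [0.01,[-0.001,0,0],[0,0,0]],
  [0.01,[-0.002,0,0],[0,0,0]],
  [0.01,[-0.003,0,0],[0,0,0]],
  [0.01,[-0.003,0,0],[0,0,0]],
])

```text
time: 14.4
tool_pos: [0.4991, -0.1395, 0.031]
ee_rot: [-3.141, 0.0, -2.936]
wrist_force: [-0.4, -0.3, 1.0]
width: 0.0175
finger_force: 29.7
```

```bash
python3 -c "
from h import *
st()"
```

```text
along -0.0472 side -0.0001 z 0.0310 F along -0.4 side -0.2 z 1.0 yaw 0.2053 w 0.0175 29.716397523880005 14.4
```

Request:
drive_tool([
  [0.01,[-0.001,0,0],[0,0,0]],
  [0.01,[-0.002,0,0],[0,0,0]],
  [0.01,[-0.003,0,0],[0,0,0]],
  [0.01,[-0.003,0,0],[0,0,0]],
])

```text
time: 14.9
tool_pos: [0.5017, -0.139, 0.0309]
ee_rot: [-3.141, -0.0, -2.936]
wrist_force: [-2.6, -1.9, 1.9]
width: 0.0176
finger_force: 29.7
```

```bash
python3 -c "
from h import *
st()"
```

```text
along -0.0446 side -0.0002 z 0.0309 F along -2.9 side -1.4 z 1.9 yaw 0.2052 w 0.0176 29.7210556268692 14.9
```

Request:
drive_tool([
  [0.01,[-0.001,0,0],[0,0,0]],
  [0.01,[-0.002,0,0],[0,0,0]],
  [0.01,[-0.002,0,0],[0,0,0]],
])

```text
time: 15.28
tool_pos: [0.5029, -0.1389, 0.0308]
ee_rot: [-3.141, -0.002, -2.936]
wrist_force: [-5.6, -3.0, 2.8]
width: 0.0177
finger_force: 29.8
```

```bash
python3 -c "
from h import *
st()"
```

```text
along -0.0434 side -0.0003 z 0.0308 F along -6.0 side -1.7 z 2.8 yaw 0.2051 w 0.0177 29.807463884353638 15.275
```

Request:
drive_tool([
  [0.01,[-0.001,-0.0003,0],[0,0,0]],
  [0.01,[-0.002,-0.0005,0],[0,0,0]],
  [0.01,[-0.002,-0.0005,0],[0,0,0]],
])

```text
time: 15.65
tool_pos: [0.5041, -0.139, 0.0308]
ee_rot: [3.142, -0.004, -2.937]
wrist_force: [-6.8, -2.2, 4.1]
width: 0.0178
finger_force: 29.9
```

```bash
python3 -c "
from h import *
st()"
```

```text
along -0.0423 side -0.0007 z 0.0308 F along -7.1 side -0.7 z 4.1 yaw 0.2051 w 0.0178 29.92959290742874 15.65
```

Request:
drive_tool([
  [0.01,[-0.001,0,-0.0004],[0,0,0]],
  [0.01,[-0.002,0,-0.0006],[0,0,0]],
  [0.01,[-0.003,0,-0.0006],[0,0,0]],
  [0.01,[-0.003,0,-0.0006],[0,0,0]],
])

```text
time: 16.15
tool_pos: [0.5058, -0.1386, 0.031]
ee_rot: [3.141, -0.007, -2.937]
wrist_force: [-9.2, -2.8, 4.5]
width: 0.0171
finger_force: 29.9
```

```bash
python3 -c "
from h import *
st()"
```

```text
along -0.0405 side -0.0006 z 0.0310 F along -9.6 side -0.9 z 4.5 yaw 0.2049 w 0.0171 29.92965281009674 16.15
```

Request:
drive_tool([
  [0.01,[-0.002,0,-0.0003],[0,0,0]],
  [0.01,[-0.004,0,-0.0005],[0,0,0]],
  [0.01,[-0.004,0,-0.0005],[0,0,0]],
  [0.01,[-0.004,0,-0.0005],[0,0,0]],
])

```text
time: 16.65
tool_pos: [0.5088, -0.138, 0.031]
ee_rot: [3.141, -0.009, -2.937]
wrist_force: [-10.4, -4.7, 4.9]
width: 0.0177
finger_force: 30.0
```

```bash
python3 -c "
from h import *
st()"
```

```text
along -0.0375 side -0.0006 z 0.0310 F along -11.1 side -2.5 z 4.9 yaw 0.2048 w 0.0177 29.953081011772156 16.65
```

Request:
drive_tool([
  [0.01,[-0.002,0,-0.0003],[0,0,0]],
  [0.01,[-0.004,0,-0.0003],[0,0,0]],
  [0.01,[-0.006,0,-0.0003],[0,0,0]],
  [0.01,[-0.006,0,-0.0003],[0,0,0]],
])

```text
time: 17.15
tool_pos: [0.5159, -0.1365, 0.031]
ee_rot: [3.141, -0.006, -2.937]
wrist_force: [-6.4, -4.4, 0.5]
width: 0.0182
finger_force: 30.0
```

```bash
python3 -c "
from h import *
st()"
```

```text
along -0.0301 side -0.0006 z 0.0310 F along -7.1 side -3.0 z 0.5 yaw 0.2047 w 0.0182 29.962856769561768 17.15
```

Request:
drive_tool([
  [0.01,[-0.002,-0.0003,0],[0,0,0]],
  [0.01,[-0.004,-0.0005,0],[0,0,0]],
  [0.01,[-0.004,-0.0005,0],[0,0,0]],
])

```text
time: 17.52
tool_pos: [0.5203, -0.1357, 0.0308]
ee_rot: [3.14, -0.005, -2.937]
wrist_force: [-5.5, -3.0, -0.0]
width: 0.0176
finger_force: 30.0
```

```bash
python3 -c "
from h import *
st()"
```

```text
along -0.0257 side -0.0008 z 0.0308 F along -6.0 side -1.8 z -0.0 yaw 0.205 w 0.0176 29.954418540000916 17.525
```

Request:
drive_tool([
  [0.01,[-0.001,-0.0003,0],[0,0,0]],
  [0.01,[-0.002,-0.0003,0],[0,0,0]],
  [0.01,[-0.003,-0.0003,0],[0,0,0]],
  [0.01,[-0.003,-0.0003,0],[0,0,0]],
])

```text
time: 18.02
tool_pos: [0.5233, -0.1352, 0.0307]
ee_rot: [3.14, -0.005, -2.936]
wrist_force: [-5.5, -2.0, -0.3]
width: 0.0177
finger_force: 30.0
```

```bash
python3 -c "
from h import *
st()"
```

```text
along -0.0226 side -0.0008 z 0.0307 F along -5.8 side -0.8 z -0.3 yaw 0.2051 w 0.0177 29.961435198783875 18.025
```

Request:
drive_tool([
  [0.01,[-0.001,0,0],[0,0,0]],
  [0.01,[-0.002,0,0],[0,0,0]],
  [0.01,[-0.003,0,0],[0,0,0]],
  [0.01,[-0.003,0,0],[0,0,0]],
])

```text
time: 18.52
tool_pos: [0.5239, -0.135, 0.0307]
ee_rot: [3.14, -0.011, -2.937]
wrist_force: [-12.7, -3.0, 3.5]
width: 0.0177
finger_force: 30.0
```

```bash
python3 -c "
from h import *
st()"
```

```text
along -0.0221 side -0.0008 z 0.0307 F along -13.0 side -0.4 z 3.5 yaw 0.205 w 0.0177 29.9695086479187 18.525
```

Request:
drive_tool([
  [0.01,[-0.001,0,0],[0,0,0]],
  [0.01,[-0.002,0,0],[0,0,0]],
  [0.01,[-0.0025,0,0],[0,0,0]],
  [0.01,[-0.0025,0,0],[0,0,0]],
  [0.01,[-0.0025,0,0],[0,0,0]],
])

```text
time: 19.15
tool_pos: [0.5242, -0.135, 0.0306]
ee_rot: [3.139, -0.016, -2.937]
wrist_force: [-15.9, -3.4, 6.6]
width: 0.0178
finger_force: 30.0
```

```bash
python3 -c "
from h import *
st()"
```

```text
along -0.0217 side -0.0009 z 0.0306 F along -16.3 side -0.1 z 6.6 yaw 0.2048 w 0.0178 30.001783668994904 19.15
```

Request:
drive_tool([
  [0.01,[-0.001,0,0],[0,0,0]],
  [0.01,[-0.002,0,0],[0,0,0]],
  [0.01,[-0.002,0,0],[0,0,0]],
])

```text
time: 19.52
tool_pos: [0.5249, -0.1349, 0.0303]
ee_rot: [3.139, -0.019, -2.937]
wrist_force: [-19.3, -4.4, 7.7]
width: 0.018
finger_force: 30.0
```

```bash
python3 -c "
from h import *
st()"
```

```text
along -0.0211 side -0.0009 z 0.0303 F along -19.8 side -0.3 z 7.7 yaw 0.2048 w 0.018 30.003924071788788 19.525
```

```bash
python3 -c "
from h import *
goto(.5249,-.1349,.0311,np.pi+.205)
print(robot.get_obs()['wrist_torque'])"
```

```text
shift [-0.     -0.     -0.0008] turn [ 0.0024 -0.0187 -0.0002] at [ 0.5249 -0.1349  0.0303] [ 3.1391 -0.0187 -2.9368] q [-0.35  0.18  1.62 -0.01  1.36 -2.12] F [-19.3  -4.4   7.7] t 19.525
[-0.82034627  3.31137586 -0.03596967]
```

Request:
drive_tool([
  [0.01,[0,0,-0.0006],[0.001,-0.01,0]],
  [0.01,[0,0,-0.0012],[0.002,-0.019,0]],
  [0.01,[0,0,-0.0012],[0.002,-0.019,0]],
])

```text
time: 19.9
tool_pos: [0.525, -0.1348, 0.0301]
ee_rot: [3.141, 0.001, -2.937]
wrist_force: [-15.4, -5.8, 3.4]
width: 0.0177
finger_force: 30.0
```

```bash
python3 -c "
from h import *
st()
goto(.5249,-.1349,.0311,np.pi+.205)"
```

```text
along -0.0209 side -0.0008 z 0.0301 F along -16.3 side -2.5 z 3.4 yaw 0.2047 w 0.0177 30.004169940948486 19.9
shift [ 0.0002 -0.0001 -0.001 ] turn [ 0.0006  0.001  -0.0003] at [ 0.525  -0.1348  0.0301] [ 3.1410e+00  1.0000e-03 -2.9369e+00] q [-0.36  0.17  1.63  0.    1.34 -2.13] F [-15.4  -5.8   3.4] t 19.9
```

Request:
drive_tool([
  [0.01,[-0.001,0,-0.0005],[0,0,0]],
  [0.01,[-0.002,0,-0.0005],[0,0,0]],
  [0.01,[-0.002,0,-0.0005],[0,0,0]],
])

```text
time: 20.27
tool_pos: [0.5251, -0.1348, 0.0302]
ee_rot: [3.141, -0.004, -2.937]
wrist_force: [-20.5, -7.4, 3.9]
width: 0.0176
finger_force: 30.0
```

```bash
python3 -c "
from h import *
st()
goto(.5249,-.1349,.0311,np.pi+.205)"
```

```text
along -0.0208 side -0.0008 z 0.0302 F along -21.6 side -3.1 z 3.9 yaw 0.2047 w 0.0176 30.002640187740326 20.275
shift [ 0.0002 -0.0001 -0.0009] turn [ 0.0011 -0.004  -0.0003] at [ 0.5251 -0.1348  0.0302] [ 3.1405 -0.004  -2.9369] q [-0.36  0.17  1.63 -0.    1.34 -2.13] F [-20.5  -7.4   3.9] t 20.275
```

Request:
drive_tool([
  [0.01,[0.002,0,0],[0,0,0]],
  [0.01,[0.004,0.0,0],[0,0,0]],
  [0.01,[0.005,0.0,0],[0,0,0]],
  [0.01,[0.005,0.0,0],[0,0,0]],
])

```text
time: 20.78
tool_pos: [0.5249, -0.1348, 0.0302]
ee_rot: [3.141, 0.007, -2.937]
wrist_force: [-7.1, -4.3, -4.6]
width: 0.0177
finger_force: 30.0
```

```bash
python3 -c "
from h import *
st()
goto(.5249,-.1349,.0311,np.pi+.205)"
```

```text
along -0.0210 side -0.0008 z 0.0302 F along -7.8 side -2.7 z -4.6 yaw 0.2047 w 0.0177 30.000590085983276 20.775
shift [ 0.0001 -0.0001 -0.0009] turn [ 0.0003  0.0072 -0.0003] at [ 0.5249 -0.1348  0.0302] [ 3.1413  0.0072 -2.9369] q [-0.36  0.17  1.64  0.    1.33 -2.14] F [-7.1 -4.3 -4.6] t 20.775
```

Another 2.5 mm back, slightly sideways and down to relax the grip, then open.

Request:
drive_tool([
  [0.01,[0.002,-0.0005,0.0008],[0,0.008,0]],
  [0.01,[0.0025,-0.0008,0.0008],[0,0.008,0]],
  [0.03,[0.0025,-0.0008,0.0008],[0,0.008,0]],
  [0.05,[0.0025,-0.0008,0.0008],[0,0.008,0]],
  [0.05,[0.0025,-0.0008,0.0008],[0,0.008,0]],
])

```text
time: 21.4
tool_pos: [0.5291, -0.1356, 0.0342]
ee_rot: [-3.138, 0.014, -2.936]
wrist_force: [-0.3, 0.5, -0.4]
width: 0.0442
finger_force: 0.0
```

```bash
python3 -c "
from h import *
st()
goto(.5249,-.1349,.0311,np.pi+.205)"
```

```text
along -0.0171 side -0.0024 z 0.0342 F along -0.2 side 0.5 z -0.4 yaw 0.2055 w 0.0442 0.0 21.4
shift [0.004  0.0015 0.003 ] turn [-0.0031  0.0139  0.0005] at [ 0.5291 -0.1356  0.0342] [-3.1385  0.0139 -2.9361] q [-0.36  0.16  1.63  0.    1.33 -2.14] F [-0.3  0.5 -0.4] t 21.4
```

Request:
drive_tool([
  [0.05,[0.002,0.0015,-0.02],[-0.003,0.014,0]],
  [0.05,[0.004,0.0015,-0.05],[-0.003,0.014,0]],
  [0.05,[0.004,0.0015,-0.09],[-0.003,0.014,0]],
  [0.03,[0.004,0.0015,-0.13],[-0.003,0.014,0]],
  [0.03,[0.004,0.0015,-0.13],[-0.003,0.014,0]],
])

```text
time: 22.02
tool_pos: [0.5249, -0.1357, 0.1681]
ee_rot: [-3.137, 0.006, -2.936]
wrist_force: [0.1, 0.2, -0.6]
width: 0.0334
finger_force: 0.0
```

Request:
drive_tool([
  [0.0,[0.03,0,0],[0,0,0]],
  [0.0,[0.07,0,0],[0,0,0]],
  [0.0,[0.11,0,0],[0,0,0]],
  [0.0,[0.11,0,0],[0,0,0]],
  [0.0,[0.11,0,0],[0,0,0]],
])

```text
time: 22.65
tool_pos: [0.4148, -0.1572, 0.1628]
ee_rot: [3.14, -0.003, -2.936]
wrist_force: [0.0, 0.2, 0.5]
width: 0.0006
finger_force: 0.0
```

Run:
```python
from h import *
st()
s=snap('side','s11.png').astype(int).mean(2); t=snap('top','t11.png').astype(int).mean(2)
a=cv2.imread('pics/side0.png').astype(int).mean(2);b=cv2.imread('pics/top0.png').astype(int).mean(2)
e=np.array([np.cos(.207),np.sin(.207)]);u=np.array([.5453,-.1297])
def P(X,h,y=0): return np.r_[u+(X-.011)*e+y*np.array([-e[1],e[0]]),.038+h]
for nm,q in(('headtopfront',P(0,.009)),('headtopback',P(-.028,.009)),('loopend',P(-.083,.059)),('tip',P(.037,0))):print(nm,proj('side',q),proj('top',q))
print((s-a)[305:345:2,325:380:3].astype(int)); print((t-b)[232:275:2,395:430:2].astype(int))
```

```text
along -0.1334 side -0.0001 z 0.1628 F along 0.1 side 0.2 z 0.5 yaw 0.2051 w 0.0006 0.0 22.65
headtopfront [356.68416418 326.93676104] [411.93624362 246.59641753]
headtopback [341.42972568 333.30406511] [416.23294297 260.44307688]
loopend [309.30420373 328.63473576] [429.29098393 283.91904272]
tip [375.96441545 321.81229829] [405.71694166 229.66250426]
[[  8  11  18  15  17  17  16  16  15  17  16  15  16  17  15  17  17  16
   18]
 [ 17  15  16  16  17  17  16  17  15  18  16  16  17  15  19  17  16  16
   17]
 [ 16  15  16  16  16  16  17  16  18  17  18  17  16  21  17  17  17  17
   18]
 [ 14  16  16  17  17  18  16  17  17  16  16  15  18  16  17  17  17  18
   17]
 [ 16  17  16  16  17  17  17  17  16  11  17  16  18  16  16  16  17  17
   17]
 [ 16  14  18  16  17  18  12  12  13  13  10  18  15  14  17  17  16  16
   18]
 [ 16  16  16  16  16  12  13  10  12  11  16  14  15  14  14  15  17  17
   17]
 [ 16  15  15  17  10  13  12  12  12  11  11  11  15  16  16  15  13  17
   18]
 [ 17  17  17  10  10  13  12  11  12   9  12  10  16  14  12  21  19  15
   15]
 [ 17  17 -32  12
[... 1825 characters left out ...]
 14  13  12  11  19  13]
 [ 12   4   4 -23 -15 -25 -21 -56  14  19  17  23  21  12   9  16  11  10]
 [ 10   7  10   6   0   0  -9 -48  40  50  34  15   6  10  13  10  13  15]
 [  4  -2   9   8   5   7  14  -2 -16 -30  -1  -8  14  -3  14  15  13  12]
 [ 15   0   5  11   1   2  17   7  15   9  25  44 -13 -64 -32  15  14  14]
 [ 13  10   8  13  10  13   9  -2  37   3 -28 -35 -59  23 -11 -58 -12  17]
 [  8   8  12   9  12   5  11 -16   1 -12 -27  27  19  12  14  23 -40 -53]
 [ 18 -38 -37 -36   8  13  11 -13  -2  16  12  11  14  15  12  14  11   1]
 [-28 -28 -32 -36  14  13  20 -16  -1  16  13  13  13  12  12  13  12  17]
 [-27 -31 -33  12  10  14  12 -21  -6  17  13  10  13  12  17  15  13  14]]
```

The top-view difference shows the head tight against the stud (rows 246–260) and the tip out the far side near (407,233), so the pin is home. The loop is still open behind the head. Next I go down behind the loop.

Request:
drive_tool([
  [0.0,[0,0,0.03],[0,0,0]],
  [0.0,[0,0,0.06],[0,0,0]],
  [0.0,[0,0,0.085],[0,0,0]],
  [0.0,[0,0,0.086],[0,0,0]],
  [0.0,[-0.005,0,0.086],[0,0,0]],
])

```text
time: 23.38
tool_pos: [0.42, -0.1565, 0.078]
ee_rot: [3.141, -0.002, -2.936]
wrist_force: [-0.2, 0.1, 0.4]
width: 0.0001
finger_force: 0.0
```

Request:
drive_tool([
  [0.0,[-0.01,0,0],[0,0,0]],
  [0.0,[-0.02,0,0],[0,0,0]],
  [0.0,[-0.03,0,0],[0,0,0]],
  [0.0,[-0.04,0,0],[0,0,0]],
  [0.0,[-0.05,0,0],[0,0,0]],
])

```text
time: 24.0
tool_pos: [0.4684, -0.1462, 0.0773]
ee_rot: [3.141, -0.004, -2.936]
wrist_force: [-1.8, 0.3, 1.6]
width: 0.0005
finger_force: 0.6
```

```bash
python3 -c "
from h import *
st()"
```

```text
along -0.0786 side -0.0003 z 0.0773 F along -1.7 side 0.7 z 1.6 yaw 0.2052 w 0.0005 0.5575731649878435 24.0
```

Request:
drive_tool([
  [0.0,[-0.01,0,0],[0,0,0]],
  [0.0,[-0.02,0,0],[0,0,0]],
  [0.0,[-0.03,0,0],[0,0,0]],
  [0.0,[-0.04,0,0],[0,0,0]],
  [0.0,[-0.05,0,0],[0,0,0]],
])

```text
time: 24.62
tool_pos: [0.5169, -0.1358, 0.0763]
ee_rot: [3.14, -0.005, -2.936]
wrist_force: [-0.8, -0.7, -1.8]
width: 0.0002
finger_force: 1.1
```

```bash
python3 -c "
from h import *
st()"
```

```text
along -0.0290 side -0.0002 z 0.0763 F along -1.0 side -0.5 z -1.8 yaw 0.2052 w 0.0002 1.1376264930004254 24.625
```

Request:
drive_tool([
  [0.0,[-0.008,0,0],[0,0,0]],
  [0.0,[-0.016,0,0],[0,0,0]],
  [0.0,[-0.023,0,0],[0,0,0]],
  [0.0,[-0.028,0,0],[0,0,0]],
  [0.0,[-0.028,0,0],[0,0,0]],
])

```text
time: 25.25
tool_pos: [0.5417, -0.1303, 0.0745]
ee_rot: [3.139, -0.01, -2.937]
wrist_force: [-5.3, -2.2, -5.1]
width: 0.0002
finger_force: 3.4
```

```bash
python3 -c "
from h import *
st()"
```

```text
along -0.0036 side 0.0002 z 0.0745 F along -5.6 side -1.0 z -5.1 yaw 0.205 w 0.0002 3.351949453353882 25.25
```

Request:
drive_tool([
  [0.0,[0,0,0.003],[0,0,0]],
  [0.0,[-0.002,0,0.006],[0,0,0]],
  [0.0,[-0.004,0,0.009],[0,0,0]],
  [0.0,[-0.006,0,0.012],[0,0,0]],
])

```text
time: 25.75
tool_pos: [0.5494, -0.1291, 0.0643]
ee_rot: [3.14, -0.005, -2.937]
wrist_force: [-5.2, -1.8, -3.4]
width: 0.0005
finger_force: 3.0
```

```bash
python3 -c "
from h import *
st()"
```

```text
along 0.0041 side -0.0002 z 0.0643 F along -5.5 side -0.7 z -3.4 yaw 0.2051 w 0.0005 3.0056056939065456 25.75
```

Request:
drive_tool([
  [0.0,[0.003,0,0],[0,0,0]],
  [0.0,[0.006,0,0],[0,0,0]],
  [0.0,[0.008,0,0],[0,0,0]],
  [0.0,[0.008,0,0],[0,0,0]],
])

```text
time: 26.25
tool_pos: [0.543, -0.1307, 0.0659]
ee_rot: [3.141, -0.001, -2.936]
wrist_force: [-0.4, 0.1, 0.8]
width: 0.0009
finger_force: 0.0
```

Run:
```python
from h import *
st()
s=snap('side','s12.png').astype(int).mean(2)
e=np.array([np.cos(.207),np.sin(.207)]);u=np.array([.5453,-.1297])
def P(X,h,y=0): return np.r_[u+(X-.011)*e+y*np.array([-e[1],e[0]]),.038+h]
for th in (129,60,46,36,20,0):
    c,q=np.cos(np.radians(th)),np.sin(np.radians(th)); print(th,proj('side',P(-.035+.076*c,.076*q)),proj('top',P(-.035+.076*c,.076*q)))
a=cv2.imread('pics/s11.png').astype(int).mean(2)
print((s-a)[290:334:2,350:400:3].astype(int))
```

```text
along -0.0025 side -0.0005 z 0.0659 F along -0.3 side 0.1 z 0.8 yaw 0.2052 w 0.0009 0.0 26.25
129 [309.40673164 328.56922712] [429.2685005  283.82265353]
60 [359.81323255 305.6669105 ] [415.83965427 238.251868  ]
46 [367.76933693 306.53985884] [412.59716383 232.12288857]
36 [372.17927339 308.31710775] [410.47430202 229.05251969]
20 [376.75911098 312.89633622] [407.58963942 226.58611472]
0 [378.03886105 320.94198506] [405.11991908 227.73628563]
[[-100  -97  -92  -68  -63 -100  -99  -90  -90  -90  -89  -91  -91  -90
   -90  -90  -88]
 [-110  -95  -39  -86  -85 -101 -100  -92  -91  -90  -91  -90  -90  -90
   -89  -90  -88]
 [ -64  -95  -70  -86  -87  -63  -95  -98  -90  -89  -93  -89  -92  -90
   -91  -89  -90]
 [  18  -99  -80  -89  -84  -74  -41 -102  -91  -91  -92  -89  -91  -89
   -91  -92  -88]
 [  11  -97  -59  -66  -85  -90  -42 -109  -88  -91  -90  -91  -88  -91
   -89  -89  -88]
 [  10   14  -65  -86  -89  -85  -60  -79  -90  -92  -90  -90  -88  -90
   -90  -87  -91]
 [  11   14  -63  -73  -79  -83  -91  -92  -90  -92  -91  -90  -89  -90
   -89  -90  -91]
 [   9   15  -63  -89 
[... 628 characters left out ...]
4   36   18   14  -20  -59  -97  -97  -92 -101  -46
     5    0   -3]
 [  10    6    5  -45   29   18   15  -37  -41 -109  -98 -103   10    1
     1    1    0]
 [   4    5    6  -55   92   21    6  -11    1   34    9    3    0   -1
     0   -1    6]
 [   6    7    7   12   -1   -1    9  -40  -47   10  -12   48   -7   -3
     8    5    7]
 [ -10   -2    5    9    4    6   10  -93    9   17    0   42   36    5
     5    4    5]
 [  11   20   10    7    9    8    9  -24   13   13   18    0    4    4
     4    5    4]
 [  -2    8    6    3    8   11    8   14   56   32    4    5    4    4
     4    5    4]
 [  -6    8    4    4    9  -34    8    5   83    2    7    6    4    5
     6    6    4]]
```

Force is gone, so the loop seems to have snapped shut. I'll lift clear and check.

Request:
drive_tool([
  [0.0,[0,0,-0.01],[0,0,0]],
  [0.0,[0,0,-0.03],[0,0,0]],
  [0.0,[0,0,-0.07],[0,0,0]],
  [0.0,[0.05,0,-0.1],[0,0,0]],
  [0.0,[0.1,0,-0.12],[0,0,0]],
])

```text
time: 26.92
tool_pos: [0.4447, -0.1516, 0.1878]
ee_rot: [-3.14, -0.0, -2.935]
wrist_force: [0.1, 0.3, -0.2]
width: 0.0003
finger_force: 0.0
```

Request:
drive_tool([
  [0.0,[0.03,0,0],[0,0,0]],
  [0.0,[0.06,0,0],[0,0,0]],
  [0.0,[0.08,0,0],[0,0,0]],
  [0.0,[0.08,0,0],[0,0,0]],
])

```text
time: 27.42
tool_pos: [0.3662, -0.1677, 0.1866]
ee_rot: [-3.141, -0.001, -2.938]
wrist_force: [1.1, 0.9, -1.0]
width: 0.0004
finger_force: 0.0
```

Run:
```python
from h import *
st()
s=snap('side','s13.png').astype(int)[:,:,::-1]; t=snap('top','t13.png').astype(int)[:,:,::-1]
a=cv2.imread('pics/side0.png').astype(int);b=cv2.imread('pics/top0.png').astype(int)
f=lambda d:'\n'.join(''.join('#' if v>45 else '.' for v in r) for r in d)
D=np.abs(s-a).sum(2);E=np.abs(t-b).sum(2)
print(f(D[295:350,300:395]));print(f(E[218:292,390:440]))
```

```text
along -0.1831 side -0.0004 z 0.1866 F along 1.2 side 0.6 z -1.0 yaw 0.2036 w 0.0004 0.0 27.425
........#...#.#....##........##.....##.#...#.##.#.##.###.....######.####.##.##...##...####.####
..#.#..........#.#.#.#...#......#...##.#...#...#.#..##.....#......##.....#.#.#..##.####....#.#.
....#.............#.....##.#........####.#.###.##..#..#.#..###.##..##.#.##..##..#.####...#####.
#........###..#.....##...#..##.##.#.#.##.##.#..##..#.#...##.#...##.####..####.##..##.####..###.
.......#..........#.....#...#.#...#....#..##..#.#.##..###..#..#...###...#.#.####.####..#.#..###
......#..#......#......##............#....#...##..##.....##..##....#.....##.#.###.###.##..#.##.
#..#........#.....##.......##.#.#.#.###..##.#.##.##...###.#..##.###.####.#######..#.#.##.#.....
...#.#....###......#.##..##..#..#..#....#.###.#....#.##.#.#...###.#.######...#.#.##.#...##...#.
.........#..###.#.....#....###.###.###.#....#.#..#..##.##.......#...#......###..#.#..#.#...#..#
.........#.....#..#....#.#.#.##..#...##..#.#.#.##..#.#.#...#..#########.###.###.#.#..#..##.....
...#......#...#....##.##..##..##.#.....#..##.
[... 7348 characters left out ...]
.....................................
##########........................................
########.#........................................
####....................#.........................
#..#..............................................
..................................................
...........#......................................
..#...............................................
..................................................
..................................................
..................................................
..................................................
..................................................
....#.............................................
```

The top difference shows the loop as a closed ring round the stud, its end at about (408,227) as predicted for shut, and nothing left behind the head. The tool is clear.

```bash
python3 -c "
from h import *
print(robot.close_job())"
```

```text
the job is handed in; nothing more can be done
None
```

I handed the job in: the pin is through the cross hole with its head home, the loop is snapped shut round the stud, and the gripper is well clear. That comes from the force readings and the last camera pictures, since the hand-in returned no verdict; it took about 27 s, and the wrist felt at most about 22 N during the push.

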